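# Hold the parts washer's lid open

## Robot

A 6-joint arm with a two-finger parallel gripper is mounted at the origin on the work surface. World frame = base frame: x ahead of the robot, y to its left, z up, the work surface at z = 0. Lengths are in m, angles in rad, forces in N, time in s.
With the tool pointing down it reaches from about 0.3 to 0.85 m from the base axis. Payload 5.4 kg.
Tool frame: the origin (TCP) lies at the very end of the fingers, on their centre line; the grasp point (between the pads) lies 19 mm behind it; z points along the fingers, x is the direction in which the jaws open and shut, and the axes are right-handed (so a half turn about z gives the same grasp; the last joint's range is limited). The gripper opens to 85 mm and grips with 20 to 120 N. Pads are 22 mm wide; open, the fingers measure 114 mm over their backs; the gripper's body (76 mm by 85 mm) begins 54 mm behind the grasp point. The pads swing forward as they close: fully open they stand 13 mm farther back than shut.
Start: joints at [0.959, 0.158, 1.597, -0, 1.386, -0.21], TCP at [0.225, 0.529, 0.231] pointing down, gripper open.
Joint ranges: [-2.91, 2.91], [-0.94, 2.29], [0.18, 2.7], [-1.29, 4.43], [0.17, 2.64], [-3, 3]. Speed limits (rad/s): [2.57, 2.57, 3.14, 3.14, 3.14, 3.14].

## Interface

Orientations are given as a rotation vector (axis times angle).
In Python, from workcell import env gives the robot as it stands.
- The arm moves only by the tool carry_out, never from a script. Its argument "targets" is text: rows parted by semicolons, each of 5 numbers parted by spaces: the shift along the tool's x, y, z in mm, then the turn about the tool's z in degrees, then the gripper command: -1 is shut, 1 is fully open, values between are in proportion. A call has 1 to 10 rows; each row is the pose to reach, as a shift and turn from the pose commanded when the call began, along the tool's axes at that moment; what a row does not reach only later rows make up. A row lasts 1/8 s, in which the tool goes at most 62.5 mm and 10.7 degrees, less where a joint would pass 70% of its speed; a pose out of reach is approached as far as the arm can. A call with a gripper value outside its range is refused whole. The fingers move at their own pace and stop on an object; the grip force is fixed at half the most. Time passes only in rows, so rows that repeat a pose let the fingers close. It gives the time, the measured TCP pose, the force and the opening at its end, in the units of the state.
- env.get_state(): the state, without advancing time (a new reading comes with each control period).
- env.get_image(name): name is "side" or "top" or "wrist"; returns a dict with "image" (480x640x3 uint8, blue, green, red), "fx", "fy", "cx", "cy" (pixels), "D" ([k1, k2, p1, p2, k3] as OpenCV has them; the pictures are not rectified), "extrinsics" (4x4, takes a point from world to camera coordinates); the wrist camera has in their place "T_tool_cam" (4x4, takes a point from camera to tool coordinates, whose origin is the TCP and whose axes are the tool frame's). Camera axes: x right, y up, looking along -z (the intrinsics and any distortion apply to the point x, -y, -z); pixel columns grow to the right and rows downward; lengths in m; the calibration is good to about 2 mm. A picture is of the moment at which its call begins: read the wrist's pose just before it. There is no depth.
- env.sign_off(): hands the job in, once; it reports no verdict.
Trained networks look in a picture, given as the dict that the camera call returned (one of the last four; its "shot" number tells which), for a name from the list of things; names that differ only in an ending like _2 or _b are one class to them, and where a whole thing is asked for, a point or a joint stands for the part that bears it (a point fixed in the world has none). Each returns a list of dicts, best first, with "confidence" (0 to 1); they miss things now and then, are a little off and sometimes report something else, mostly with a low value. They report only what shows in the picture. A call takes as long as a camera call. They do not tell look-alikes from the thing itself.
- env.search_frame(thing, picture): "xyz" ([x, y, z] in m, in world coordinates, good to about 4 mm: the middle of the surface that is visible of it).
- env.spot_point(thing, picture): "xyz" ([x, y, z] in m, in world coordinates, good to about 4 mm: a listed point, or the origin of a listed thing).
The state is a dict: "time_s": time; "joint_positions": joint angles; "dq": joint speeds; "effort": joint torques, N m; "tcp_pos": TCP position; "orientation": TCP orientation; "contact_force": force on the tool from outside, world axes, zero at the start; "torque": the same for the moment, N m; "finger_gap": finger opening in m.
Only numpy, scipy, OpenCV 4.12 (cv2) and the standard library are available. Lean on these libraries where they do the work, as an engineer would, in place of code of your own. Each camera call takes 0.05 s, during which the arm holds its last target.

## Task

Open the parts washer for me: take the pipe reducer that was left on its lid and stand it upright in the drip tray, turn the wing latch on the lid clockwise to its stop to unlock it, then raise the lid by its handle to 50 degrees from shut. The lid closes itself when let go, so hold it still at 50 degrees and finish like that: the program ends with the gripper still holding the lid up while I lift the basket out with both hands. Leave the other things on the bench where they are.

Things in the scene. Friction and masses are not known exactly. Their poses are not given: they have to be found in the camera images.
- tank: Parts washer: fixed grey sheet-steel tank 250 (x) x 350 (y) x 130 mm high over its shut lid, on the bench ahead of the robot. Origin: centre of its underside on the bench; x points away from the robot to the hinge side, y along its width, z up. A steel lid covers it, hinged along the far (+x) top edge; wire basket inside.
- lid (a joint): Lid angle in rad: 0 shut, grows as the front edge rises, stop at 1.22 (70 degrees). 50 degrees is 0.873. Gravity (about 0.75 kg) and a weak hinge spring close it from any angle: about 4 to 10 N at the handle. It cannot rise while the latch is locked.
- lid_hinge (a point): Point on the hinge line at the middle of the lid's far edge, 128 mm above the bench, 125 mm in +x of the tank's centre. The hinge line runs along the tank's y.
- lid_handle (a point): Middle of the lid's bow handle: a round dark steel bar 12 mm thick, along the tank's y, 130 mm between its two posts, on top of the lid. When shut the bar's centre is 30 mm in -x of the tank's centre, 40 mm above the lid's top and 170 mm above the bench; it is 155 mm from the hinge line along the lid. Moves with the lid and ends up leaning away from the robot.
- latch (a joint): Turn of the wing latch in rad: 0 fully locked (wing pointing along the tank's x), grows clockwise seen from above, stop at 1.4 (80 degrees). Starts between 0 and 0.4. A cam under the lid lets go past about 1.15. Stays where it is left; about 0.06 Nm to turn.
- latch_grip (a point): Centre of the black wing of the latch on top of the lid near its front edge, 92 mm in -x of the tank's centre, 24 mm above the lid's top (154 mm above the bench). The wing is 50 mm long, 10 mm thick, 26 mm tall, upright; this point's x axis points along the wing's length. It turns about the vertical through this point.
- reducer_mid (a point): Centre (half-way up) of the galvanised pipe reducer, 62 mm tall, standing wide end down on the lid behind the handle. Wide end 54 mm diameter from its foot to 38 mm up, then a taper to 43 mm diameter. 0.2 to 0.4 kg. z is its axis.
- reducer: The same reducer; origin at the centre of its foot.
- tray: Fixed open steel drip tray 240 (x) x 160 (y) mm, walls 4 mm thick and 22 mm high, floor 4 mm above the bench; on the left or the right of the tank. Origin: centre of its underside. Its half towards the robot (-x) holds a pipe elbow, the far half (+x) is free.
- elbow_mid (a point): Bystander: galvanised 90-degree pipe elbow lying in the near half of the drip tray, 42 mm thick, arms 36 mm; origin where its arms meet.
- tee_mid (a point): Bystander: galvanised pipe tee, 72 mm long and 42 mm thick, lying on the bench at the back left of the tank; origin where its arms meet.
- nipple_mid (a point): Bystander: short threaded pipe, 33 mm diameter, 80 mm tall, standing on the bench before the tank; centre.
- oil: Bystander: grey oil bottle, 70 mm diameter, 190 mm tall, at the back right of the tank; origin at its foot.
Mind the look-alikes: they are no part of the job. What is shaped like the reducer but green or orange is not meant.

How it is judged:
On the way, in this order (a step that is already met when the one before it is completed fails the run):
1. the reducer stands upright in the drip tray, let go, with the lid still shut (x of reducer_mid in the frame of tray between -0.095 and 0.095 m and y of reducer_mid in the frame of tray between -0.055 and 0.055 m and z of reducer_mid in the frame of tray below 0.042 m and angle between reducer_mid's own z axis and vertical below 0.12 rad and contact force between the fingers and reducer below 0.1 N and value of joint lid below 0.05 rad), for 0.2 s.
2. the latch is turned clockwise far enough to unlock (value of joint latch above 1.1 rad), for 0.1 s.
3. the lid is raised to 50 degrees, give or take 5 (value of joint lid between 0.785 and 0.96 rad), for 0.2 s.
At the end, for the whole second after the job is handed in: The gripper's fingers hold the lid (at least 1 N) still at 50 degrees, within 5 degrees either way, through the last second, and nothing else props it; the reducer stands upright (within 7 degrees), let go, with its centre inside the drip tray (at least 25 mm from the tray's edges) (all of step 3 and velocity of joint lid between -0.05 and 0.05 rad/s and contact force between the fingers and tank above 1 N and contact force between reducer and tank below 0.1 N and x of reducer_mid in the frame of tray between -0.095 and 0.095 m and y of reducer_mid in the frame of tray between -0.055 and 0.055 m and z of reducer_mid in the frame of tray below 0.042 m and angle between reducer_mid's own z axis and vertical below 0.12 rad and contact force between the fingers and reducer below 0.1 N); the arm keeps its last pose, push and grip.
It fails at once if the lid is forced up while the latch is locked (value of joint lid above 0.1 rad and value of joint latch below 1 rad).
It fails at once if the elbow is moved by more than 30 mm (distance of elbow_mid from where it was at the start of the episode above 0.03 m).
It fails at once if the tee is moved by more than 30 mm (distance of tee_mid from where it was at the start of the episode above 0.03 m).
It fails at once if the threaded pipe is moved by more than 30 mm (distance of nipple_mid from where it was at the start of the episode above 0.03 m).
It fails at once if the oil bottle is moved by more than 30 mm (distance of oil from where it was at the start of the episode above 0.03 m).
It also fails if it takes over 69 s, if anything falls off the work surface, if the arm or the gripper's body presses on something with over 40 N, if the wrist force passes 120 N, or if a joint passes its speed limit or range.

## Working session

There is one attempt and no reset: what is moved stays moved. The work goes in short steps, Python scripts to look and compute and a tool call to move; the robot and the scene stay as the last step left them, time stands still between calls to the robot, and variables do not carry over. Pictures are saved under pics/ and viewed, and the job is handed in when it is done.

Besides the shell and the picture viewer there is one more tool, called after "Call:" as name(argument=value, ...) on one line, values as JSON. carry_out: Moves the arm, as the interface text tells. Its arguments: {"type":"object","properties":{"targets":{"type":"string"}},"required":["targets"]}

```bash
mkdir -p pics; ls
python3 - <<'E'
from workcell import env
import cv2
s=env.get_state(); print(s)
for n in ["side","top","wrist"]:
    p=env.get_image(n); cv2.imwrite(f"pics/{n}0.png",p["image"])
    print(n,p["shot"],p["fx"],p["D"],p.get("extrinsics",p.get("T_tool_cam")))
    for t in ["tank","lid_handle","latch_grip","reducer_mid","tray","elbow_mid","tee_mid","nipple_mid","oil","lid_hinge"]:
        r=env.spot_point(t,p)
        print(t,[(x["xyz"].round(3) if hasattr(x["xyz"],'round') else [round(v,3) for v in x["xyz"]],round(x["confidence"],2)) for x in r])
print(env.get_state()["time_s"])
E
```

```text
pics
{'time_s': 0.0, 'joint_positions': array([ 9.58893145e-01,  1.59103474e-01,  1.59821515e+00, -5.95818266e-06,
        1.38622521e+00, -2.10116306e-01]), 'dq': array([ 9.14675680e-04,  4.39280219e-04,  1.13726594e-03,  1.10491377e-03,
        4.54439641e-04, -9.64547552e-06]), 'effort': array([-8.96144888e-05, -3.96007383e+01, -3.31425941e+01, -4.07451707e-04,
        8.39942135e-03, -2.13880327e-05]), 'tcp_pos': array([0.22453704, 0.52869164, 0.2302949 ]), 'orientation': array([ 2.61944097,  1.73309209, -0.00284858]), 'contact_force': array([-0.09939341,  0.03747213, -1.1466671 ]), 'torque': array([-0.04374752, -0.03605554, -0.01109658]), 'finger_gap': 0.0854222409099969}
side 1 468.1307478944822 [0.03880001 0.         0.         0.         0.        ] [[-0.82435902 -0.56582226 -0.0166545   0.48001283]
 [ 0.39872842 -0.60129734  0.69242845 -0.34118149]
 [-0.40180573  0.56416902  0.7212943  -0.8090399 ]
 [ 0.          0.          0.          1.        ]]
tank [([0.617, 0.008, 0.0], 0.86)]
lid_handle [([0.586, 0.015, 0.169], 0.61), ([0.619, 0.008, 0.002], 0.36)]
latch_grip [([0.52
[... 1089 characters left out ...]
76, 0.001], 0.58)]
elbow_mid [([0.369, -0.38, 0.021], 0.71), ([0.584, 0.014, 0.167], 0.39)]
tee_mid [([0.7, 0.339, 0.021], 0.88)]
nipple_mid []
oil [([0.681, -0.343, -0.0], 0.71)]
lid_hinge [([0.743, 0.001, 0.128], 0.97)]
wrist 3 368.2996549689213 [-0.03891393  0.          0.          0.          0.        ] [[ 9.99999575e-01 -6.94440812e-04  6.05659565e-04  1.03905312e-04]
 [-5.13812077e-04 -9.65854544e-01 -2.59084417e-01 -6.50651185e-02]
 [ 7.64897836e-04  2.59083995e-01 -9.65854491e-01 -1.42511038e-01]
 [ 0.00000000e+00  0.00000000e+00  0.00000000e+00  1.00000000e+00]]
tank []
lid_handle []
latch_grip []
reducer_mid []
tray []
elbow_mid []
tee_mid []
nipple_mid []
oil []
lid_hinge []
1.65
```

View pics/top0.png

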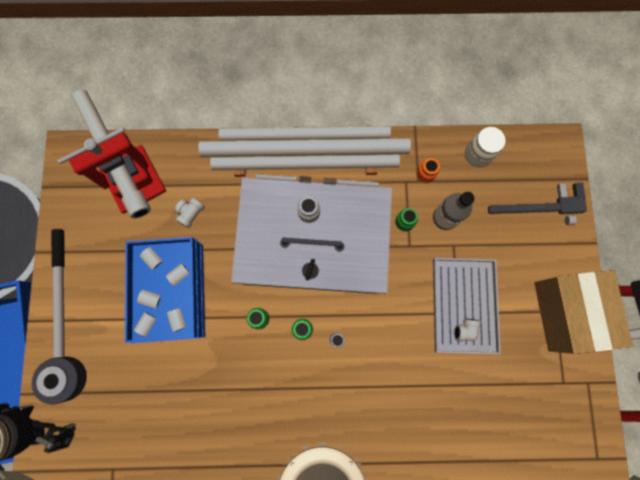

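View pics/side0.png

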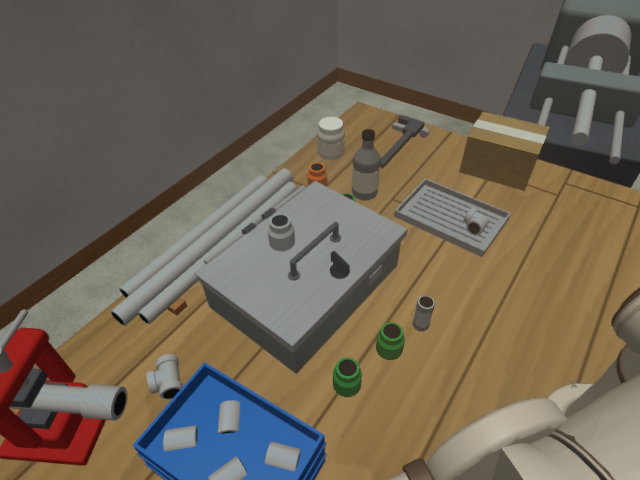

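The top view shows the galvanised reducer on the lid at pixel (308,208), the handle at (312,243), the latch at (310,269) and the tray at (467,305). The elbow sits in the near half of the tray. The side view agrees, and the green and orange reducers stand on the bench.

```bash
cat > h.py <<'E'
from workcell import env
import numpy as np, cv2
from scipy.spatial.transform import Rotation as R
def pose():
    s=env.get_state(); return s,np.array(s["tcp_pos"]),R.from_rotvec(s["orientation"]).as_matrix()
def yaw(Rm): return np.degrees(np.arctan2(Rm[1,0],Rm[0,0]))
def delta(target,yawdeg):
    s,p,Rm=pose()
    d=Rm.T@(np.array(target)-p)*1000
    y=yaw(Rm); t=-(yawdeg-y); t=(t+180)%360-180
    print("pos",p.round(4),"yaw",round(y,1),"j6",s["joint_positions"][5].round(2),"shift",d.round(1),"turn",round(t,1),"t",s["time_s"])
    return d,t
def show(name,fn):
    p=env.get_image(name); cv2.imwrite("pics/"+fn,p["image"]); return p
def pix2plane(p,uv,z,Twc=None):
    """pixels to world on plane z"""
    K=np.array([[p["fx"],0,p["cx"]],[0,p["fy"],p["cy"]],[0,0,1]])
    n=cv2.undistortPoints(np.array(uv,float).reshape(-1,1,2),K,np.array(p["D"])).reshape(-1,2)
    d=np.c_[n[:,0],-n[:,1],-np.ones(len(n))]
    if Twc is None: Twc=np.linalg.inv(p["extrinsics"])
    dw=d@Twc[:3,:3].T; o=Twc[:3,3]
    return o+dw*((z-o[2])/dw[:,2])[:,None]
E
python3 - <<'E'
from h import *
p=env.get_image("top")
# lid corners, tray corners
c=pix2plane(p,[[243,179],[391,187],[386,291],[233,282]],0.13); print(c.round(3))
t=pix2plane(p,[[434,259],[497,260],[499,353],[434,352]],0.022); print(t.round(3),t.mean(0))
for c in (c,t): print(np.degrees(np.arctan2(*(c[0]-c[3])[[1,0]])),np.degrees(np.arctan2(*(c[1]-c[2])[[1,0]])),np.degrees(np.arctan2(*(c[0]-c[1])[[1,0]]))-90)
s,q,Rm=pose(); print(Rm.round(3),s["joint_positions"])
delta([0.667,0.023,0.30],-94.5); delta([0.667,0.023,0.30],85.5)
E
```

```text
[[ 0.754  0.18   0.13 ]
 [ 0.728 -0.182  0.13 ]
 [ 0.475 -0.158  0.13 ]
 [ 0.502  0.199  0.13 ]]
[[ 0.565 -0.304  0.022]
 [ 0.56  -0.468  0.022]
 [ 0.324 -0.452  0.022]
 [ 0.329 -0.289  0.022]] [ 0.44468384 -0.37817159  0.022     ]
-4.475443755385697 -5.300695956122691 -4.098482056780767
-3.7145268030775704 -4.004686540191701 -1.854689090771501
[[ 0.391  0.92   0.   ]
 [ 0.92  -0.391 -0.   ]
 [-0.     0.    -1.   ]] [ 9.58899048e-01  1.58417374e-01  1.59701820e+00 -1.41774618e-05
  1.38615586e+00 -2.10110439e-01]
pos [0.2249 0.5292 0.2313] yaw 67.0 j6 -0.21 shift [-293.   604.9  -68.7] turn 161.5 t 1.7
pos [0.2249 0.5292 0.2313] yaw 67.0 j6 -0.21 shift [-293.   604.9  -68.7] turn -18.5 t 1.7
```

Call:
carry_out(targets="-30 55 -68 0 1;-60 120 -68 -9 1;-90 180 -68 -18 1;-120 240 -68 -18 1;-150 300 -68 -18 1;-175 360 -68 -18 1;-205 420 -68 -18 1;-235 480 -68 -18 1;-260 540 -68 -18 1;-293 605 -68 -18 1")

```text
time_s: 2.95
tcp_pos: [0.6221, 0.0739, 0.2994]
orientation: [2.317, 2.122, 0.001]
contact_force: [-0.4, 0.5, 0.8]
finger_gap: 0.0853
```

Call:
carry_out(targets="0 0 0 0 1;0 0 0 0 1;0 0 0 0 1")

```text
time_s: 3.32
tcp_pos: [0.6203, 0.0768, 0.2997]
orientation: [2.315, 2.124, 0.001]
contact_force: [0.2, 0.8, -0.7]
finger_gap: 0.085
```

Run:
```python
from h import *
s,q,Rm=pose()
p=show("wrist","w1.png")
for t in ["reducer_mid","latch_grip","lid_handle"]:
    for x in env.spot_point(t,p): print(t,np.round(x["xyz"],4),round(x["confidence"],2))
delta([0.667,0.023,0.3],85.5)
```

```text
reducer_mid [ 0.8048 -0.3012  0.0352] 0.75
reducer_mid [0.6686 0.0166 0.1585] 0.66
latch_grip [0.5259 0.0215 0.1517] 0.55
lid_handle [0.5833 0.0121 0.1716] 0.76
pos [0.6205 0.0765 0.2997] yaw 85.1 j6 -1.55 shift [-49.3  50.9  -0.3] turn -0.4 t 3.525
```

View pics/w1.png

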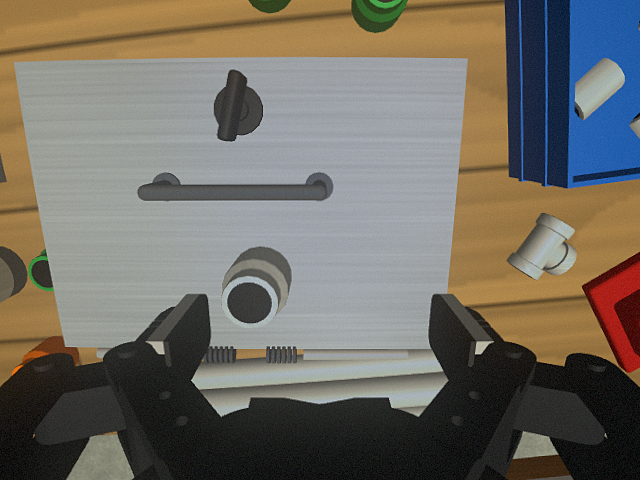

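The wrist view shows the reducer's top rim at about (250,302), the bar spanning (140..333, 190) and the wing from (238,73) to (228,138).

Run:
```python
from h import *
s,q,Rm=pose()
p=env.get_image("wrist")
Twt=np.eye(4);Twt[:3,:3]=Rm;Twt[:3,3]=q
T=Twt@p["T_tool_cam"]
print("rim",pix2plane(p,[[250,302]],0.192,T).round(4))
w=pix2plane(p,[[238,72],[228,139]],0.167,T);print(w.round(4),w.mean(0).round(4),np.degrees(np.arctan2(*(w[1]-w[0])[[1,0]])))
b=pix2plane(p,[[145,192],[328,192]],0.170,T);print("bar",b.round(4),b.mean(0).round(4),np.degrees(np.arctan2(*(b[1]-b[0])[[1,0]]))-90)
c=pix2plane(p,[[16,63],[466,59]],0.13,T);print("front",c.round(4),c.mean(0).round(4),np.degrees(np.arctan2(*(c[1]-c[0])[[1,0]]))-90)
x=env.search_frame("reducer_mid",p);print([(np.round(a["xyz"],4),a["confidence"]) for a in x])
```

```text
rim [[0.6662 0.021  0.192 ]]
[[0.5045 0.0296 0.167 ]
 [0.5488 0.0161 0.167 ]] [0.5267 0.0228 0.167 ] -16.861108928010086
bar [[ 0.5811 -0.0509  0.17  ]
 [ 0.5931  0.0852  0.17  ]] [0.5871 0.0171 0.17  ] -5.045725028767393
front [[ 0.472  -0.156   0.13  ]
 [ 0.5029  0.2023  0.13  ]] [0.4875 0.0232 0.13  ] -4.928894651609525
[(array([ 0.6665, -0.2426,  0.0591]), 0.91), (array([0.415 , 0.0428, 0.0179]), 0.68), (array([ 0.7842, -0.2901,  0.029 ]), 0.64), (array([0.4377, 0.1487, 0.0378]), 0.57), (array([0.6576, 0.0216, 0.1905]), 0.55), (array([0.7019, 0.3371, 0.0353]), 0.54)]
```

Call:
carry_out(targets="-25 26 10 0 1;-51 51 30 0 1;-51 51 60 0 1;-51 51 90 0 1;-51 51 115 0 1;-51 51 140 0 1;-51 51 155 0 1;-51 51 161 0 1;-51 51 161 0 1;-51 51 161 0 1")

```text
time_s: 4.88
tcp_pos: [0.668, 0.0203, 0.1396]
orientation: [2.315, 2.121, 0.002]
contact_force: [-0.1, 0.5, -0.0]
finger_gap: 0.0854
```

Run:
```python
from h import *
p=show("wrist","w2.png")
delta([0.667,0.021,0.138],85.1)
```

```text
pos [0.668  0.0203 0.1396] yaw 85.0 j6 -1.63 shift [ 0.7 -1.1  1.6] turn -0.1 t 4.925
```

View pics/w2.png

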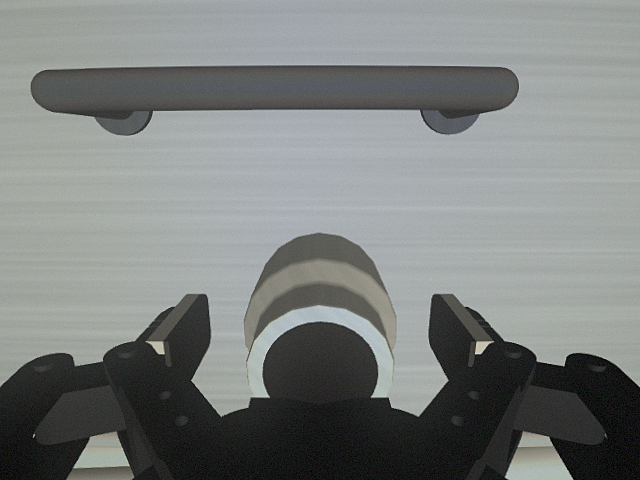

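The reducer is centred between the pads at column 320, so I'm closing on it.

Call:
carry_out(targets="0 0 0 0 -1;0 0 0 0 -1;0 0 0 0 -1;0 0 0 0 -1;0 0 0 0 -1;0 0 0 0 -1;0 0 0 0 -1;0 0 0 0 -1")

```text
time_s: 5.92
tcp_pos: [0.6675, 0.0204, 0.1389]
orientation: [2.316, 2.122, 0.001]
contact_force: [-1.1, 1.1, 5.3]
finger_gap: 0.052
```

Call:
carry_out(targets="0 0 -20 0 -1;0 0 -60 0 -1;0 0 -110 0 -1;0 0 -150 0 -1;0 0 -150 0 -1;0 0 -150 0 -1")

```text
time_s: 6.68
tcp_pos: [0.6663, 0.0204, 0.2861]
orientation: [-2.315, -2.12, 0.004]
contact_force: [0.3, -0.3, -4.2]
finger_gap: 0.052
```

Run:
```python
from h import *
p=show("wrist","w3.png")
# tray frame: origin (.443,-.378), yaw -4
a=np.radians(-3.5); t=np.array([.443,-.378])+0.045*np.array([np.cos(a),np.sin(a)])
print(t)
delta([t[0],t[1],0.2],86.5)
```

```text
[ 0.48791607 -0.38074718]
pos [0.666  0.0204 0.2851] yaw 85.0 j6 -1.63 shift [-415.3 -141.7   85.8] turn -1.5 t 6.725
```

View pics/w3.png

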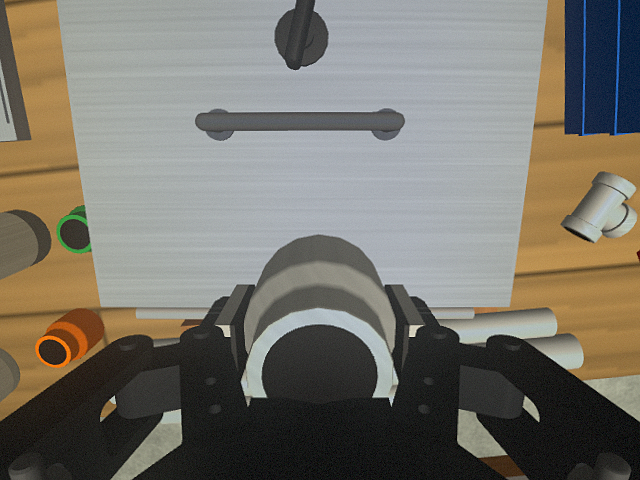

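The reducer is held, and the gap reads 52 mm. Next I carry it to a point above the tray's far half.

Call:
carry_out(targets="-20 -7 0 0 -1;-65 -22 0 0 -1;-115 -39 0 0 -1;-165 -56 0 0 -1;-215 -73 0 0 -1;-265 -90 0 -1 -1;-315 -107 0 -1 -1;-365 -125 0 -1 -1;-400 -137 20 -1 -1;-415 -142 40 -1 -1")

```text
time_s: 7.98
tcp_pos: [0.4871, -0.3825, 0.2462]
orientation: [-2.3, -2.137, 0.001]
contact_force: [0.1, 0.0, -3.6]
finger_gap: 0.0518
```

Call:
carry_out(targets="0 0 0 0 -1;0 0 0 0 -1;0 0 0 0 -1")

```text
time_s: 8.35
tcp_pos: [0.4905, -0.3798, 0.2495]
orientation: [2.295, 2.143, 0.0]
contact_force: [0.6, 0.4, -2.1]
finger_gap: 0.0521
```

Run:
```python
from h import *
delta([.488,-.381,0.013],86)
s,q,Rm=pose()
p=show("wrist","w4.png")
for t in ["tray","elbow_mid","reducer_mid"]: print(t,[(np.round(a["xyz"],4),round(a["confidence"],2)) for a in env.spot_point(t,p)])
```

```text
pos [ 0.4905 -0.3798  0.2495] yaw 86.1 j6 -2.36 shift [ -1.1  -2.7 236.5] turn 0.1 t 8.35
tray [(array([ 0.4469, -0.3818, -0.003 ]), 0.73)]
elbow_mid [(array([ 0.3681, -0.3868,  0.025 ]), 0.96)]
reducer_mid []
```

View pics/w4.png

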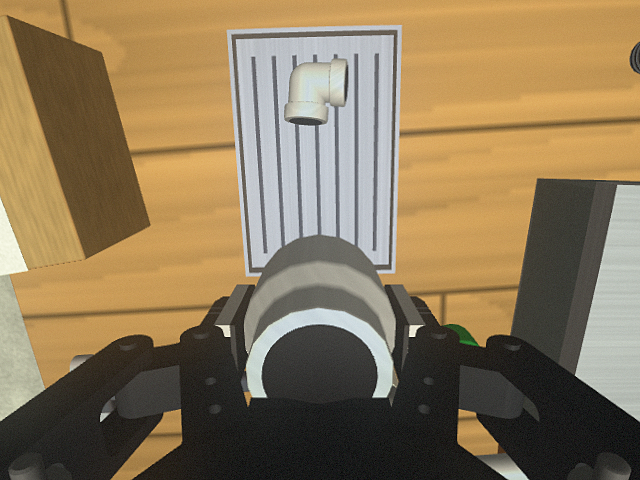

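The tray sits from (230,30) to (395,275) with its far half clear under the reducer, and the elbow is up at (318,90). Lowering now.

Call:
carry_out(targets="-1 -2 40 0 -1;-1 -2 80 0 -1;-1 -2 120 0 -1;-1 -2 160 0 -1;-1 -2 190 0 -1;-1 -2 210 0 -1;-1 -2 222 0 -1;-1 -2 228 0 -1;-1 -2 231 0 -1;-1 -2 231 0 -1")

```text
time_s: 9.8
tcp_pos: [0.4878, -0.3819, 0.018]
orientation: [2.297, 2.141, -0.0]
contact_force: [0.3, 0.1, -3.1]
finger_gap: 0.0519
```

Call:
carry_out(targets="0 0 1 0 -1;0 0 2 0 -1;0 0 3 0 -1;0 0 4 0 -1;0 0 4 0 -1;0 0 4 0 -1")

```text
time_s: 10.55
tcp_pos: [0.4876, -0.3816, 0.0139]
orientation: [2.298, 2.142, 0.0]
contact_force: [-0.9, 2.4, 5.3]
finger_gap: 0.0524
```

Contact shows in the force, which went from −3 to +5 N. Releasing.

Call:
carry_out(targets="0 0 0 0 0.9;0 0 0 0 0.9;0 0 0 0 0.9;0 0 0 0 0.9;0 0 0 0 0.9")

```text
time_s: 11.18
tcp_pos: [0.4874, -0.3815, 0.0132]
orientation: [2.298, 2.142, -0.0]
contact_force: [0.0, -0.4, -0.3]
finger_gap: 0.0808
```

Call:
carry_out(targets="0 0 -15 0 0.9;0 0 -45 0 0.9;0 0 -90 0 0.9;0 0 -140 0 0.9;0 0 -190 0 0.9;0 0 -240 0 0.9;0 0 -240 0 0.9;0 0 -240 0 0.9")

```text
time_s: 12.18
tcp_pos: [0.4872, -0.3813, 0.2535]
orientation: [2.298, 2.142, -0.0]
contact_force: [-0.1, -0.4, -0.8]
finger_gap: 0.0811
```

Run:
```python
from h import *
p=show("wrist","w5.png")
print([(np.round(a["xyz"],4),round(a["confidence"],2)) for a in env.spot_point("reducer_mid",p)])
# latch: wing yaw -16.9 -> tool yaw 73.1
delta([.5267,0.0228,0.25],73.1)
```

```text
[(array([ 0.4888, -0.3821,  0.0319]), 0.73)]
pos [ 0.4867 -0.3808  0.2516] yaw 86.0 j6 -2.36 shift [405.4  11.6   2.5] turn 12.9 t 12.275
```

View pics/w5.png

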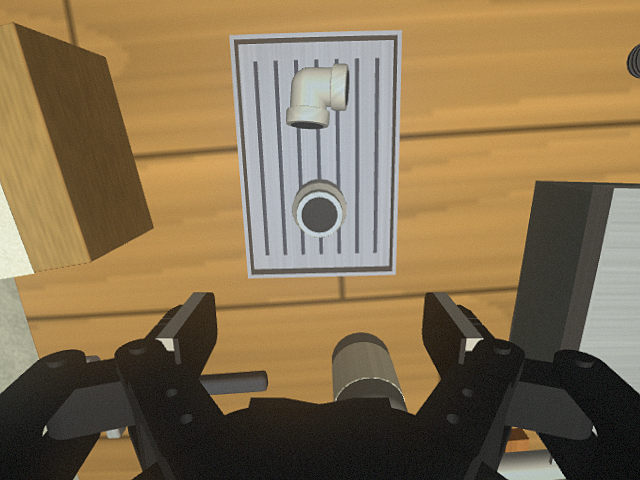

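The reducer stands upright in the tray at (320,210). Moving over the latch.

Call:
carry_out(targets="45 1 0 3 -0.1;90 3 0 6 -0.1;140 4 0 9 -0.1;190 6 0 13 -0.1;240 7 0 13 -0.1;290 8 0 13 -0.1;335 9 0 13 -0.1;375 10 0 13 -0.1;398 11 0 13 -0.1;405 11.5 0 13 -0.1")

```text
time_s: 13.52
tcp_pos: [0.5265, 0.0229, 0.2518]
orientation: [-2.522, -1.869, 0.003]
contact_force: [-0.7, 0.3, -0.7]
finger_gap: 0.0385
```

Call:
carry_out(targets="0 0 0 0 -0.1;0 0 0 0 -0.1;0 0 0 0 -0.1")

```text
time_s: 13.9
tcp_pos: [0.5272, 0.0209, 0.2532]
orientation: [-2.527, -1.867, 0.0]
contact_force: [-0.3, -0.2, 0.5]
finger_gap: 0.0383
```

Run:
```python
from h import *
p=show("wrist","w6.png")
print([(np.round(a["xyz"],4),round(a["confidence"],2)) for a in env.spot_point("latch_grip",p)])
delta([.5267,0.0228,0.146],73.1)
```

```text
[(array([0.5218, 0.017 , 0.1507]), 0.6)]
pos [0.5273 0.0211 0.2533] yaw 72.9 j6 -1.46 shift [  1.4  -1.  107.3] turn -0.2 t 14.0
```

View pics/w6.png

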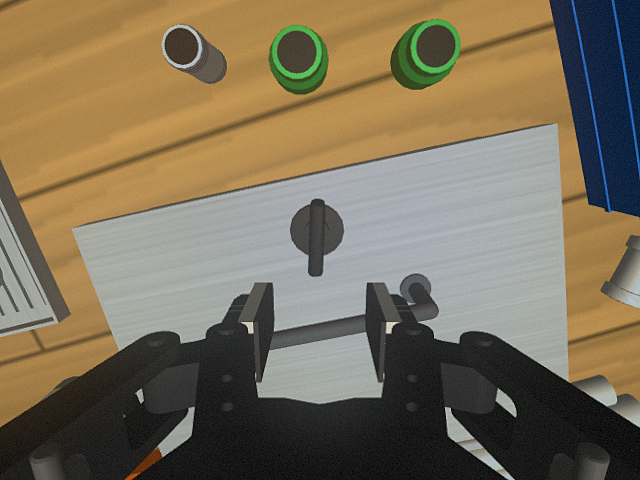

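The wing lies vertical in the image at column 316, rows 199 to 276, so the jaws are aligned with it.

Run:
```python
from h import *
s,q,Rm=pose()
p=env.get_image("wrist")
Twt=np.eye(4);Twt[:3,:3]=Rm;Twt[:3,3]=q
w=pix2plane(p,[[316.5,199],[316,275]],0.167,Twt@p["T_tool_cam"]);print(w.round(4),w.mean(0),np.degrees(np.arctan2(*(w[1]-w[0])[[1,0]])))
m=w.mean(0)
delta([m[0],m[1],0.142],72.9)
```

```text
[[0.4984 0.0281 0.167 ]
 [0.5466 0.0128 0.167 ]] [0.52252898 0.02045853 0.167     ] -17.530932560944326
pos [0.5273 0.0213 0.2533] yaw 72.9 j6 -1.46 shift [ -2.2  -4.3 111.3] turn 0.0 t 14.05
```

Call:
carry_out(targets="-1.5 -2.5 30 0 -0.1;-1.5 -2.5 60 0 -0.1;-1.5 -2.5 85 0 -0.1;-1.5 -2.5 100 0 -0.1;-1.5 -2.5 107 0 -0.1;-1.5 -2.5 107 0 -0.1;-1.5 -2.5 107 0 -1;-1.5 -2.5 107 0 -1;-1.5 -2.5 107 0 -1;-1.5 -2.5 107 0 -1")

```text
time_s: 15.3
tcp_pos: [0.5249, 0.0196, 0.1473]
orientation: [2.523, 1.866, -0.001]
contact_force: [-0.5, -4.4, 1.6]
finger_gap: 0.0081
```

Call:
carry_out(targets="0 0 0 0 -1;0 0 0 0 -1;0 0 0 0 -1")

```text
time_s: 15.68
tcp_pos: [0.5249, 0.0196, 0.1473]
orientation: [2.523, 1.866, -0.001]
contact_force: [-2.5, -4.1, 0.7]
finger_gap: 0.0086
```

Run:
```python
from h import *
p=show("wrist","w7.png")
s=env.get_state();print(s["contact_force"],s["torque"],s["finger_gap"],s["tcp_pos"])
delta([.525,0.021,0.145],72.9)
```

```text
[-2.01132951 -5.32640066  1.72194317] [-0.65173038  0.18283902  0.00134011] 0.008657117654056974 [0.524896   0.01961765 0.14730486]
pos [0.5249 0.0196 0.1473] yaw 73.0 j6 -1.46 shift [ 1.4 -0.3  2.3] turn 0.1 t 15.725
```

View pics/w7.png

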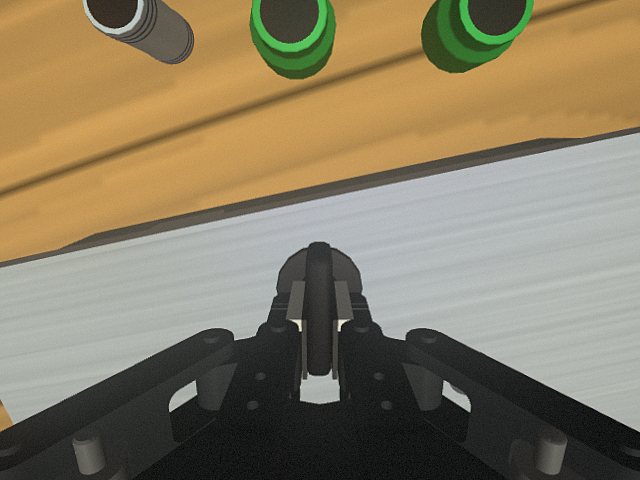

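Run:
```python
from h import *
s,q,Rm=pose()
p=env.get_image("wrist")
Twt=np.eye(4);Twt[:3,:3]=Rm;Twt[:3,3]=q
w=pix2plane(p,[[319,243],[319,376]],0.167,Twt@p["T_tool_cam"]);print(w.round(4),w.mean(0),np.linalg.norm(w[0]-w[1]))
```

```text
[[0.4955 0.0286 0.167 ]
 [0.5465 0.013  0.167 ]] [0.52098545 0.02075135 0.167     ] 0.05334125828112184
```

The wing is gripped, with its centre about 3.5 mm from the TCP along the wing. I'll turn about its true axis.

Call:
carry_out(targets="-0.5 0 0 8 -1;-1 -0.2 0 16 -1;-1.5 -0.4 0 25 -1;-2 -0.7 0 34 -1;-2.4 -1 0 43 -1;-2.7 -1.4 0 51 -1;-3 -1.7 0 58 -1;-3.1 -1.9 0 62 -1;-3.1 -1.9 0 62 -1")

```text
time_s: 16.9
tcp_pos: [0.525, 0.0195, 0.1482]
orientation: [-3.126, -0.299, -0.014]
contact_force: [7.8, 3.8, -2.1]
finger_gap: 0.0085
```

Run:
```python
from h import *
p=show("wrist","w8.png")
s=env.get_state();print(s["contact_force"],s["torque"],s["finger_gap"],s["effort"])
delta([.525,0.021,0.145],5)
```

```text
[ 8.68008459  4.40324917 -1.61014543] [ 0.84549574 -1.50649846 -0.07708488] 0.008270804775405382 [-2.00745374e+00 -3.51864910e+01 -2.80384129e+01 -1.80160504e+00
  2.24703804e+00 -2.00026331e-02]
pos [0.525  0.0195 0.1482] yaw 10.9 j6 -0.39 shift [ 0.2 -1.5  3.2] turn 5.9 t 16.95
```

View pics/w8.png

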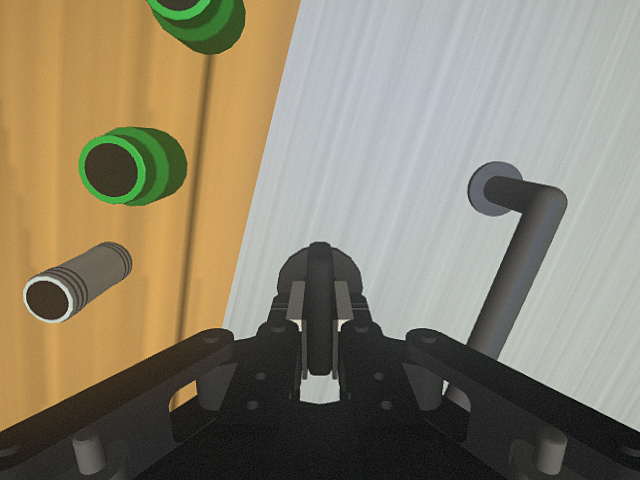

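The axis turned out to be at the TCP, since the side force shows my offset being resisted. I'll remove the offset and turn on to the stop.

Call:
carry_out(targets="1.5 -1 0 2 -1;3 -1.8 0 4 -1;3 -1.8 0 6 -1;3 -1.8 0 7 -1;3 -1.8 0 8 -1;3 -1.8 0 8 -1")

```text
time_s: 17.7
tcp_pos: [0.5252, 0.0198, 0.1473]
orientation: [3.138, 0.083, 0.003]
contact_force: [0.9, -4.7, 1.8]
finger_gap: 0.0084
```

Run:
```python
from h import *
s=env.get_state();print(s["contact_force"],s["torque"],s["finger_gap"])
delta([.525,0.021,0.145],5)
```

```text
[ 0.92182876 -4.70460301  1.77822233] [-0.71127585 -0.31445526  0.6487858 ] 0.008352526684175365
pos [0.5252 0.0198 0.1473] yaw 3.0 j6 -0.24 shift [-0.1 -1.3  2.3] turn -2.0 t 17.7
```

The torque about z jumped to 0.65 Nm, so the latch is at its stop. Releasing it and moving to the handle.

Call:
carry_out(targets="0 0 0 0 -0.2;0 0 0 0 -0.2;0 0 0 0 -0.2;0 0 0 0 -0.2;0 0 -20 0 -0.2;0 0 -50 0 -0.2;0 0 -70 0 -0.2;0 0 -70 0 -0.2")

```text
time_s: 18.7
tcp_pos: [0.5255, 0.0208, 0.218]
orientation: [3.14, 0.082, 0.006]
contact_force: [-0.1, 0.3, -1.0]
finger_gap: 0.0343
```

Run:
```python
from h import *
s,q,Rm=pose()
p=show("wrist","w9.png")
print([(np.round(a["xyz"],4),round(a["confidence"],2)) for a in env.spot_point("lid_handle",p)])
delta([.5868,0.0155,0.156],-4.9)
```

```text
[(array([0.5823, 0.013 , 0.1691]), 0.78), (array([0.5206, 0.0203, 0.148 ]), 0.17)]
pos [0.5239 0.021  0.2155] yaw 3.0 j6 -0.24 shift [62.6  8.8 59.4] turn 7.9 t 18.8
```

View pics/w9.png

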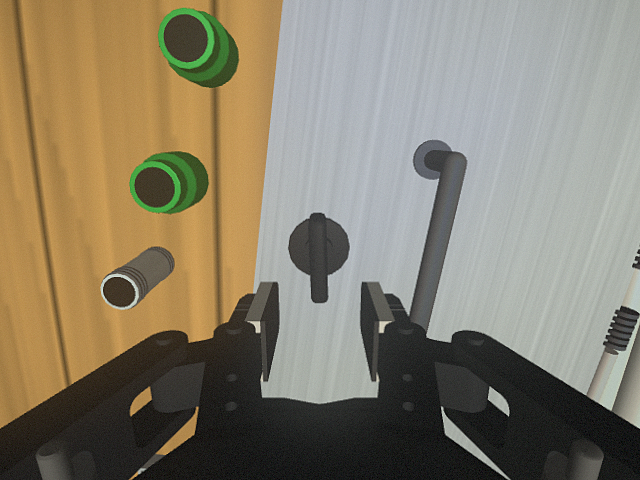

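The wing now lies along the tank's y, at (318,258). Going onto the bar.

Call:
carry_out(targets="30 4 0 4 -0.2;62 9 0 8 -0.2;62 9 0 8 -0.2;62 9 20 8 -0.2;62 9 40 8 -0.2;62 9 55 8 -0.2;62 9 60 8 -0.2;62 9 60 8 -0.2")

```text
time_s: 19.8
tcp_pos: [0.5865, 0.0152, 0.1562]
orientation: [-3.139, 0.137, 0.001]
contact_force: [0.0, 0.3, -0.6]
finger_gap: 0.0339
```

Run:
```python
from h import *
p=show("wrist","w10.png")
delta([.5868,0.0155,0.156],-4.9); print(env.get_state()["contact_force"])
```

```text
pos [0.5869 0.0152 0.1568] yaw -5.0 j6 -0.09 shift [-0.1 -0.3  0.8] turn -0.1 t 19.85
[-0.46680372 -0.30884595  0.71658113]
```

View pics/w10.png

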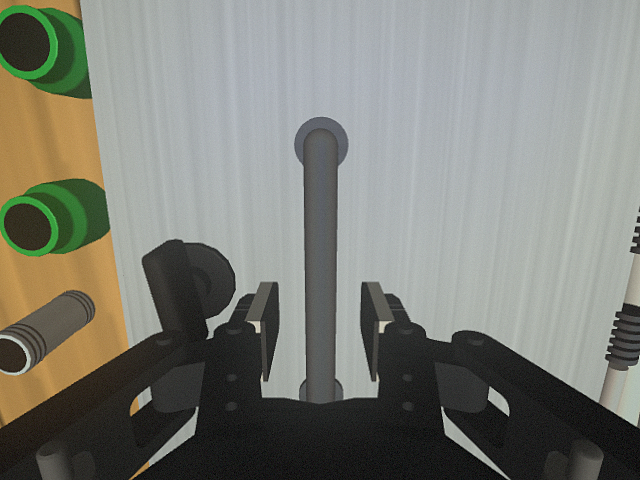

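The bar is centred between the pads at column 320 and parallel to them. Closing.

Call:
carry_out(targets="0 0 0 0 -1;0 0 0 0 -1;0 0 0 0 -1;0 0 0 0 -1;0 0 0 0 -1;0 0 0 0 -1")

```text
time_s: 20.6
tcp_pos: [0.5867, 0.0152, 0.1567]
orientation: [3.138, -0.137, -0.0]
contact_force: [-3.8, 0.3, 4.5]
finger_gap: 0.0097
```

Run:
```python
from h import *
s,q,Rm=pose(); print(q,yaw(Rm),s["contact_force"],s["finger_gap"])
# rel. hinge: bar (-155,42). tool x = tank +x, z down
for a in [2,4,7,11,15,19,23,27,31,35,39,43,46,49,50]:
    r=np.radians(a); x=-155*np.cos(r)+42*np.sin(r); z=155*np.sin(r)+42*np.cos(r)
    print(a,round(x+155,1),round(-(z-42),1))
```

```text
[0.58667494 0.01515372 0.15670648] -5.016762583106183 [-3.82920957  0.34261346  4.538695  ] 0.00967496790640349
2 1.6 -5.4
4 3.3 -10.7
7 6.3 -18.6
11 10.9 -28.8
15 16.2 -38.7
19 22.1 -48.2
23 28.7 -57.2
27 36.0 -65.8
31 43.8 -73.8
35 52.1 -81.3
39 61.0 -88.2
43 70.3 -94.4
46 77.5 -98.7
49 85.0 -102.5
50 87.5 -103.7
```

Call:
carry_out(targets="0.8 0 -2.5 0 -1;1.6 0 -5.4 0 -1;2.5 0 -8 0 -1;3.3 0 -10.7 0 -1;3.3 0 -10.7 0 -1")

```text
time_s: 21.22
tcp_pos: [0.5893, 0.0149, 0.1663]
orientation: [-3.139, 0.138, 0.003]
contact_force: [-0.7, -1.5, -11.6]
finger_gap: 0.0094
```

Run:
```python
from h import *
s,q,Rm=pose(); print(q,yaw(Rm),s["contact_force"],s["finger_gap"])
p=show("side","s1.png")
```

```text
[0.58926788 0.01492412 0.16626642] -5.019869344080932 [ -0.7120477   -1.47872756 -11.58321403] 0.009440640626214046
```

View pics/s1.png

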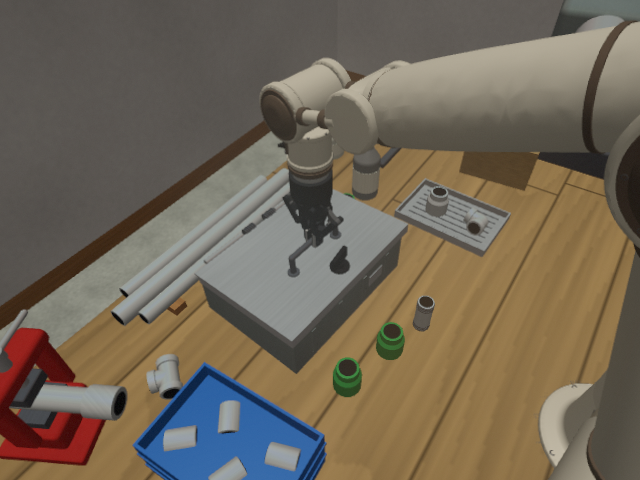

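The force of about 11 N matches the free lid's weight. Continuing along the arc.

Call:
carry_out(targets="1.5 0 -4 0 -1;3 0 -7.9 0 -1;5.3 0 -13 0 -1;7.6 0 -18.1 0 -1;10.2 0 -23 0 -1;12.9 0 -28 0 -1;15.8 0 -32.8 0 -1;18.8 0 -37.5 0 -1;22 0 -42 0 -1;25.4 0 -46.5 0 -1")

```text
time_s: 22.52
tcp_pos: [0.6127, 0.0129, 0.214]
orientation: [3.138, -0.137, -0.011]
contact_force: [-14.2, -0.5, -2.1]
finger_gap: 0.0095
```

Run:
```python
from h import *
s,q,Rm=pose(); print(q,yaw(Rm),s["contact_force"],s["torque"],s["finger_gap"])
p=show("side","s2.png")
```

```text
[0.61273429 0.01289734 0.21396572] -5.000552602869745 [-14.20205211  -0.5071496   -2.14254468] [-0.1056459   2.40600004 -0.03651567] 0.009452724879365148
```

View pics/s2.png

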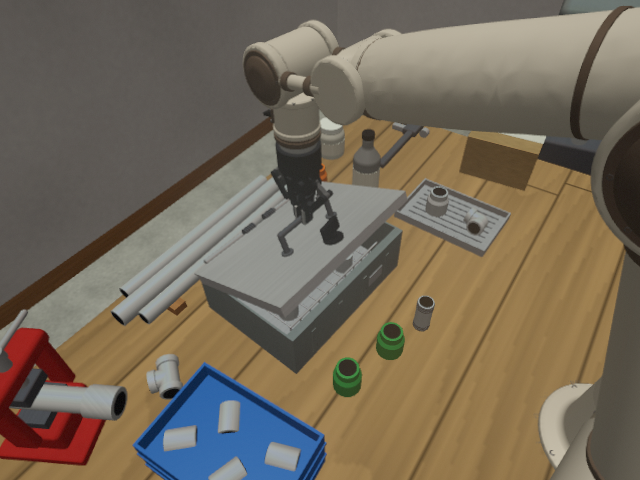

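The lid is rising freely, with a slight −x pull from a mismatch of about 2 mm. I'll trim that out and go on.

Call:
carry_out(targets="1.6 0 -4.3 0 -1;5.3 0 -8.6 0 -1;9 0 -12.6 0 -1;12.9 0 -16.6 0 -1;17 0 -20.4 0 -1;21.2 0 -24.1 0 -1;25.6 0 -27.6 0 -1;30 0 -31 0 -1;30 0 -31 0 -1")

```text
time_s: 23.7
tcp_pos: [0.6442, 0.0101, 0.2477]
orientation: [3.138, -0.137, -0.003]
contact_force: [-13.0, -0.8, 2.4]
finger_gap: 0.0094
```

Run:
```python
from h import *
s,q,Rm=pose(); print(q,yaw(Rm),s["contact_force"],s["torque"],s["finger_gap"])
h=np.array([.5867,.0152])  # shut bar xy
u=np.array([np.cos(np.radians(-5)),np.sin(np.radians(-5))])
X=-155+((q[:2]-h)@u)*1000; Z=(q[2]-.1567)*1000+42
print("r",np.hypot(X,Z),"nom",np.hypot(155,42),"ang",np.degrees(np.arctan2(Z,-X)-np.arctan2(42,155)))
p=show("side","s3.png")
```

```text
[0.64423154 0.01014104 0.24773168] -5.002458663714218 [-13.00813783  -0.81386377   2.35210003] [-0.06490548  2.41614695 -0.03972098] 0.009406022752902954
r 164.7856279581707 nom 160.58953888718904 ang 38.67186561985219
```

View pics/s3.png

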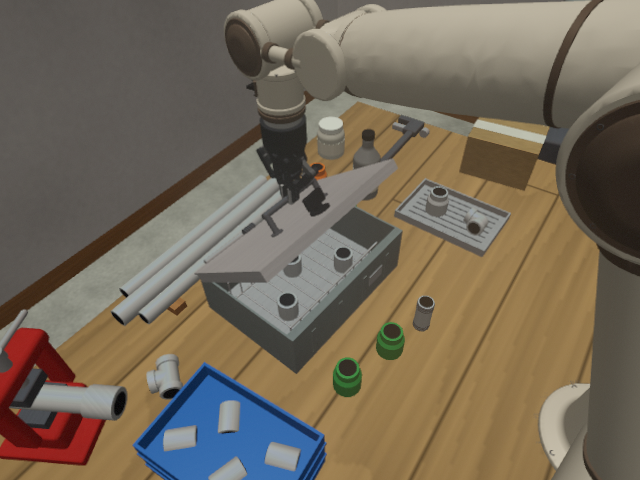

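Run:
```python
from h import *
p=show("wrist","w11.png")
for t in ["lid_handle","latch_grip"]: print([(np.round(a["xyz"],4),round(a["confidence"],2)) for a in env.spot_point(t,p)])
p=env.get_image("side")
for t in ["lid_handle","latch_grip","reducer_mid"]: print([(np.round(a["xyz"],4),round(a["confidence"],2)) for a in env.spot_point(t,p)])
```

```text
[(array([0.6422, 0.0077, 0.2578]), 0.86)]
[]
[(array([0.6444, 0.0094, 0.2536]), 0.6)]
[(array([0.5867, 0.0157, 0.2794]), 0.66)]
[(array([ 0.4896, -0.3795,  0.0305]), 0.69), (array([0.3911, 0.0416, 0.0304]), 0.63), (array([0.4169, 0.1583, 0.0296]), 0.62), (array([ 0.8069, -0.3017,  0.0359]), 0.43), (array([ 0.6186,  0.0066, -0.001 ]), 0.42)]
```

View pics/w11.png

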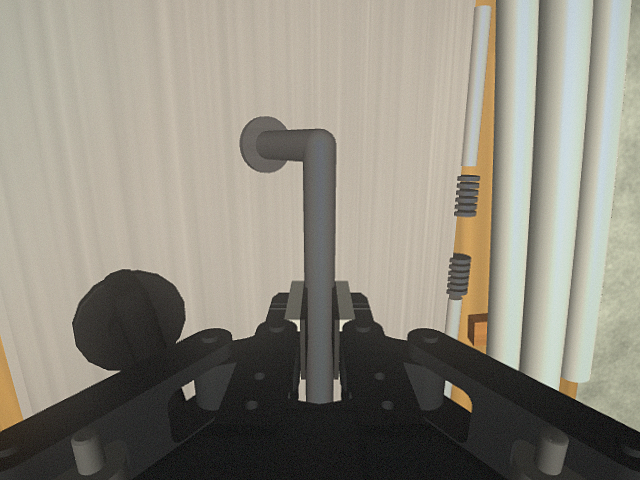

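The side detections put the latch at about 37.5° of lid angle. The bar has slid about 5 mm towards the fingertips but is still well inside the pads. I'm taking the last 11° slowly.

Call:
carry_out(targets="2.5 0 -2 0 -1;5 0 -4 0 -1;7.5 0 -5.8 0 -1;10 0 -7.5 0 -1;12.5 0 -9.1 0 -1;15 0 -10.6 0 -1;17.5 0 -12 0 -1;20 0 -13.3 0 -1;20 0 -13.3 0 -1;20 0 -13.3 0 -1")

```text
time_s: 25.35
tcp_pos: [0.6642, 0.0084, 0.2616]
orientation: [3.138, -0.137, -0.002]
contact_force: [-11.9, -1.6, 3.5]
finger_gap: 0.0092
```

```bash
cat > ang.py <<'E'
from h import *
import sys
s,q,Rm=pose(); print(q,s["contact_force"],s["torque"],s["finger_gap"],s["time_s"])
p=show("side",sys.argv[1]+"s.png")
def ang(P,u,v):
    U=np.array([np.cos(np.radians(-5)),np.sin(np.radians(-5))])
    H=np.array([.5867,.0152])+.155*U
    X=((P[:2]-H)@U); Z=P[2]-.128
    print(np.hypot(X,Z),np.hypot(u,v),np.degrees(np.arctan2(Z,-X)-np.arctan2(v,u)))
for n in ["side","top"]:
    if n=="top": p=show(n,sys.argv[1]+"t.png")
    for t,u,v in [("lid_handle",.155,.042),("latch_grip",.217,.026)]:
        for a in env.spot_point(t,p)[:2]: print(n,t,np.round(a["xyz"],4),round(a["confidence"],2)); ang(np.array(a["xyz"]),u,v)
print("tcp as bar-14:");ang(q+[0,0,.014],.155,.042)
print("tcp as bar-9:");ang(q+[0,0,.009],.155,.042)
p=show("wrist",sys.argv[1]+"w.png")
E
python3 ang.py f1
```

```text
[0.66415849 0.00840754 0.26159335] [-11.94392522  -1.63221895   3.4907923 ] [-0.02765883  2.48821671  0.05003274] 0.009155997742023653 25.35
side lid_handle [0.6656 0.0058 0.2668] 0.85
0.15804405614255873 0.16058953888718905 46.26907263340721
side latch_grip [0.614  0.0141 0.3037] 0.87
0.21720917727614228 0.2185520532962342 47.1560096828468
side latch_grip [0.7418 0.0008 0.1275] 0.29
0.0009137728333474432 0.2185520532962342 -153.6584647953093
top lid_handle [0.658  0.0094 0.2671] 0.61
0.16222007343901643 0.16058953888718905 43.87323981722503
top latch_grip [0.6135 0.0107 0.3033] 0.5
0.2170046131747201 0.2185520532962342 47.05082280245509
tcp as bar-14:
0.16658473341062208 0.16058953888718905 47.21305701743134
tcp as bar-9:
0.16217132875861578 0.16058953888718905 46.39390526294641
```

View pics/f1s.png

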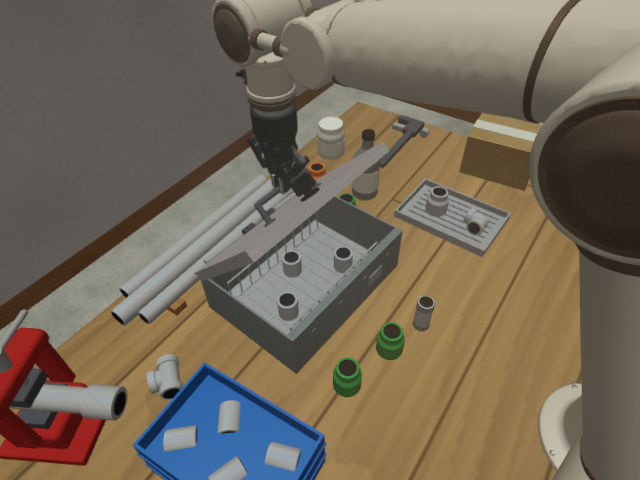

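View pics/f1w.png

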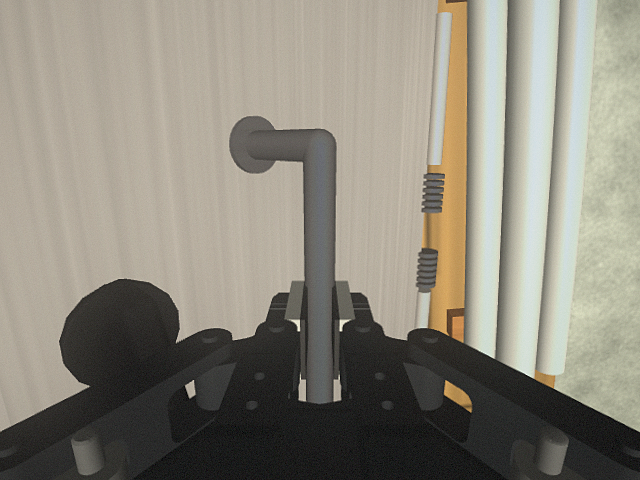

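The lid is at about 46.7°, with steady force and nothing touching. A last nudge of about 3° remains.

Call:
carry_out(targets="2.5 0 -1.2 0 -1;5 0 -2.4 0 -1;7.5 0 -3.5 0 -1;7.5 0 -3.5 0 -1;7.5 0 -3.5 0 -1;7.5 0 -3.5 0 -1;7.5 0 -3.5 0 -1")

```text
time_s: 26.58
tcp_pos: [0.672, 0.0077, 0.266]
orientation: [3.138, -0.137, 0.001]
contact_force: [-13.0, -0.7, 5.8]
finger_gap: 0.0094
```

```bash
python3 ang.py f2
```

```text
[0.67201961 0.00770605 0.26603718] [-13.04962726  -0.74357447   5.75268222] [0.01270103 2.37753352 0.02081804] 0.009418058175339828 26.575
side lid_handle [0.67   0.0071 0.2704] 0.78
0.15925772066799948 0.16058953888718905 48.2379815192864
side latch_grip [0.6204 0.0119 0.3071] 0.56
0.21622178650251017 0.2185520532962342 49.09379184249252
top lid_handle [0.6692 0.0066 0.2715] 0.82
0.1605787266793342 0.16058953888718905 48.17336958480372
top latch_grip [0.6223 0.0092 0.3098] 0.46
0.21729064250094404 0.2185520532962342 49.957500377727165
tcp as bar-14:
0.16710772554676526 0.16058953888718905 50.31860678265328
tcp as bar-9:
0.16257189230459496 0.16058953888718905 49.5872640885949
```

View pics/f2s.png

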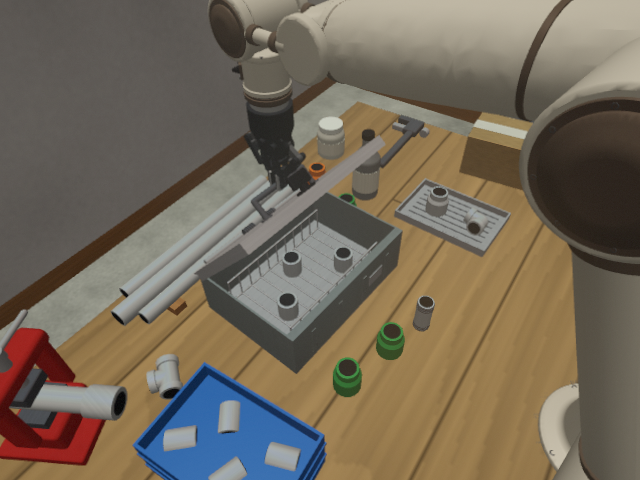

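All estimates put the lid at 48–50°, and the reducer still stands in the tray at (437,198). I'll hold for a second to check for creep.

Call:
carry_out(targets="0 0 0 0 -1;0 0 0 0 -1;0 0 0 0 -1;0 0 0 0 -1;0 0 0 0 -1;0 0 0 0 -1;0 0 0 0 -1;0 0 0 0 -1")

```text
time_s: 27.92
tcp_pos: [0.672, 0.0077, 0.266]
orientation: [3.138, -0.137, 0.001]
contact_force: [-11.7, -0.3, 5.4]
finger_gap: 0.0094
```

```bash
python3 ang.py f3
python3 - <<'E'
import cv2,numpy as np
a=cv2.imread("pics/f2s.png").astype(int);b=cv2.imread("pics/f3s.png").astype(int)
a=cv2.GaussianBlur(a.astype(np.float32),(5,5),0);b=cv2.GaussianBlur(b.astype(np.float32),(5,5),0)
d=np.abs(a-b).max(2);print(d.max(),(d>15).sum())
E
```

```text
[0.67201627 0.00771425 0.26601005] [-11.68774915  -0.26160746   5.39209521] [2.02497284e-04 2.43830997e+00 5.06537518e-03] 0.0094222745300462 27.925
side lid_handle [0.6727 0.0083 0.2709] 0.69
0.15856751485043544 0.16058953888718905 49.154139664066356
side latch_grip [0.6221 0.0097 0.3073] 0.61
0.2153377086498467 0.2185520532962342 49.53911246175354
top lid_handle [0.6682 0.0095 0.2733] 0.94
0.16274807667984 0.16058953888718905 48.064828691467454
top latch_grip [0.6217 0.0081 0.3104] 0.56
0.21806752847999286 0.2185520532962342 49.933524785306055
tcp as bar-14:
0.16708471786446746 0.16058953888718905 50.31348525986865
tcp as bar-9:
0.16254907717610165 0.16058953888718905 49.581896571127714
6.1914062 0
```

It's completely still, so I'm handing in.

```bash
python3 -c "
from workcell import env
print(env.sign_off())"
```

```text
the job is handed in; nothing more can be done
None
```

The parts washer is open. The gripper is still holding the lid by its handle at about 49.5°, and I handed the job in like that at about 28 s. `sign_off` gives no verdict, so the result rests on the checks below.

- **Reducer:** it was let go upright in the free far half of the drip tray. The later pictures still show it standing there at about (0.489, −0.381), with the elbow in place.
- **Latch:** I turned it clockwise until the torque jumped to 0.65 Nm, which I took as its stop. The lid then rose freely.
- **Lid:** the camera estimates over the last two checks ranged from 48° to 50°, and the arm's own position gives about 49.6°. Over a hold of a bit more than a second, the arm did not move and the side pictures were unchanged. The wrist force was about 13 N.
- **What disagreed:** while the lid was being raised, the bar slid about 5 mm towards the fingertips, so it now sits about 9 mm from the tip. It did not move during the hold. The handle and latch estimates differ by 1 to 2°, both well inside the 5° allowed.
- **Other things on the bench:** I saw no movement in the last side picture. I did not measure their positions again.

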